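Put the slate away and latch the desk

TASK

The framed slate left leaning in the slot of the open desk keeps its lid from shutting: slide it up out of the slot and, without dropping it, stand it on its lower edge in the upright wooden file beside the desk. Then shut the lid fully, and only then turn the wooden turnbutton on the front ledge until it points straight back over the lid, square to the lid's edge. Leave the pot, the protractor, and the pen and duster inside the desk where they are.

Things in the scene. Friction and masses are not known exactly. Their poses are not given: they have to be found in the camera images.
- desk: Fixed wooden lift-lid desk box. Origin: on the table under its middle; +x runs from front ledge to hinge side. Spans x -130 to 125, y -140 to 140 mm. Walls 10 mm thick, 100 mm high, floor 10 mm. Front ledge: solid, x -130 to -85, top 112 mm high. Inside, two dark 8 mm planks (136 mm wide, 9 mm apart) form a slot leaning 30 degrees, upper end towards the ledge (-x).
- slot_mouth (a point): Middle of the upper mouth of the leaning slot, 86 mm above the table, desk frame x 16, y 0 mm.
- lid (a joint): Desk lid hinge angle, rad: 0 shut (lid top flush with the front ledge, 112 mm high), grows as it opens, up to 1.6. The stiff hinge stays where left. Dark board, 207 mm from hinge to front edge, 280 wide, 12 thick; starts 1.05 to 1.35 open, partly over the slot.
- lid_edge (a point): Middle of the lid's front (free) edge, on its upper face.
- lid_hinge (a point): Middle of the lid's hinge axis (along the desk's y), desk frame x 122, y 0, z 106 mm; halfway through the lid's thickness.
- turnbutton (a joint): Angle of the turnbutton, rad: 0 = its long arm points along the desk's +x, straight over the lid (secured); about 1.57 = points along the desk's +y, along the ledge, clear of the lid (start). Positive is anticlockwise from above; stops at -0.4 and 2.0; light friction holds it.
- turn_pivot (a point): On the turnbutton's vertical pivot, at its top face 139 mm above the table. The turnbutton is a pale wooden bar 86 mm long, 16 mm wide, 24 mm high (underside 115 mm above the table, 3 mm over the ledge and the shut lid): a long arm of 65 mm and a tail of 21 mm from the pivot.
- turn_tip (a point): End of the turnbutton's long arm, top face, 65 mm from the pivot.
- slate: Loose school slate, dark with a pale wooden frame: 120 mm wide (its y), 175 mm long (its z), 7 mm thick (its x), 0.2 kg. Origin: middle of its lower edge; z runs up along the slate. It starts in the leaning slot with its foot on the desk floor, its upper 85 mm standing clear of the slot's planks, leaning 30 degrees towards the front ledge.
- slate_top (a point): Middle of the slate's upper edge.
- file: Fixed upright plywood file, open at the top: outside 54 mm (x) by 166 mm (y), 90 mm high; walls and floor 8 mm, so the inside is 38 by 150 mm. Origin: on the table under its middle. The slate stands in it with its width along the file's y, and may lean on a wall.
- pot: Loose brown clay pot with wooden stopper, 104 mm across, 132 mm high, origin under its middle. Bystander.
- pen: Loose chrome pen, 140 mm long (x), lying on the desk's floor at the -y side of the slot. Bystander.
- protractor: Loose purple half-round protractor, 118 mm, 4 mm thick, lying flat on the table between desk and file; origin: middle of its straight edge. Bystander.
- duster: Loose board duster, 100 (x) by 42 by 30 mm, on the desk's floor at the +y side of the slot. Bystander.
Things that resemble listed ones, but are neither listed nor needed, are in the scene too. Leave any purple look-alike of the slate alone.

How it is judged:
By the outcome, as a careful person would: the job done as asked, in the order asked, and still so for the second after the job is handed in, with the robot touching nothing.
It also fails if it takes over 70 s, if anything falls off the work surface, if the arm or the gripper's body presses on something with over 40 N, if the wrist force passes 120 N, or if a joint passes its speed limit or range.

ROBOT

A 6-joint arm with a two-finger parallel gripper is mounted at the origin on the work surface. World frame = base frame: x ahead of the robot, y to its left, z up, the work surface at z = 0. Lengths are in m, angles in degrees, forces in N, time in s.
With the tool pointing down it reaches from about 0.325 to 0.775 m from the base axis. Payload 5.5 kg.
Tool frame: the origin (TCP) lies at the centre of the arm's flange, where the gripper is bolted on; the fingertips stand 182 mm ahead of it and the grasp point (between the pads) lies 163 mm ahead of it; z points along the fingers, y is the direction in which the jaws open and shut (so a half turn about z gives the same grasp; the last joint's range is limited). The gripper opens to 88 mm and grips with 3 to 60 N. Pads are 20 mm wide; open, the fingers measure 115 mm over their backs; the gripper's body (75 mm by 178 mm) begins 61 mm behind the grasp point.
Start: joints at [73.127, 5.22, 70.514, -0, 104.267, -3.249], TCP at [0.141, 0.583, 0.405] pointing down, gripper open.
Joint ranges: [-164.24, 164.24], [-49.07, 125.15], [9.68, 141.18], [-86.29, 266.29], [3.28, 154.24], [-151.56, 151.56]. Speed limits (degrees/s): [147.25, 147.25, 172.46, 180, 180, 180].

INTERFACE

Orientations are given as [roll, pitch, yaw] about the fixed x, y, z axes, in that order (R = Rz(yaw) Ry(pitch) Rx(roll)).
In Python, from station import r gives the robot as it stands. The module is installed in compiled form; this text tells all that it offers. Calls block until the motion is done:
- r.reach(position, orientation): joint-space move of the TCP to a pose.
- r.servo_line(position, rotation=None, speed=0.15): straight line of the TCP; rotation=None keeps the orientation; speed is the mean speed in m/s.
- r.move_joints(angles): joint-space move.
- r.let_go() and r.grab(squeeze=None): open the fingers fully, or close them until they stop; squeeze is the grip in N (None keeps the last).
- r.wait(seconds).
- r.inverse_kinematics(position, orientation): joint angles nearest the present ones, or None.
- r.sense(): the state.
- r.snapshot(name): name is "scene" or "top" or "wrist"; returns a dict with "frame" (420x560x3 uint8, red, green, blue), "fx", "fy", "cx", "cy" (pixels), "dist_coeffs" ([k1, k2, p1, p2, k3] as OpenCV has them; the pictures are not rectified), "R" (3x3) and "t" (3): a world point X has camera coordinates R X + t. Camera axes: x right, y down, z forward; pixel columns grow to the right and rows downward; lengths in m; the calibration is good to about 2 mm. A picture is of the moment at which its call begins. There is no depth.
A pose or a line that the arm cannot do raises r.IKError and nothing moves.
- r.hand_in(): hands the job in, once; it reports no verdict.
The state is a dict: "clock": time; "joints": joint angles; "joint_vel": joint speeds; "joint_torque": joint torques, N m; "tcp_pos": TCP position; "orientation": TCP orientation; "contact_force": force on the tool from outside, world axes, zero at the start; "torque": the same for the moment, N m; "opening": finger opening in m.
Only numpy, scipy, OpenCV 4.12 (cv2) and the standard library are available. Lean on these libraries where they do the work, as an engineer would, in place of code of your own. Each camera call takes 0.05 s, during which the arm holds its last target. There are 200 camera calls.

## Working session

There is one attempt and no reset: what is moved stays moved. The work goes in short steps, each a Python script; the robot and the scene stay as the last script left them, time stands still between calls to the robot, and variables do not carry over. Pictures are saved under pics/ and viewed, about 8 in all and at most 12, crops included, and the job is handed in when it is done.

```bash
mkdir -p pics; cat > h.py <<'E'
import numpy as np, cv2
from station import r
def snap(n,f,save=True):
    s=r.snapshot(n)
    if save: cv2.imwrite('pics/'+f,s['frame'][:,:,::-1])
    np.save('pics/'+f+'.npy',s,allow_pickle=True); return s
def load(f): return np.load('pics/'+f+'.npy',allow_pickle=True).item()
def ray(s,uv):
    K=np.array([[s['fx'],0,s['cx']],[0,s['fy'],s['cy']],[0,0,1.]])
    p=cv2.undistortPoints(np.array([[uv]],float),K,np.array(s['dist_coeffs'],float))[0,0]
    R=np.array(s['R']);t=np.array(s['t']); d=R.T@np.array([p[0],p[1],1]); return -R.T@t,d/np.linalg.norm(d)
def onz(s,uv,z):
    c,d=ray(s,uv); return c+d*(z-c[2])/d[2]
def tri(s1,u1,s2,u2):
    c1,d1=ray(s1,u1);c2,d2=ray(s2,u2)
    a=np.linalg.lstsq(np.c_[d1,-d2],c2-c1,rcond=None)[0]
    p,q=c1+a[0]*d1,c2+a[1]*d2; return (p+q)/2,np.linalg.norm(p-q)
def proj(s,X):
    K=np.array([[s['fx'],0,s['cx']],[0,s['fy'],s['cy']],[0,0,1.]])
    return cv2.projectPoints(np.array(X,float).reshape(-1,1,3),cv2.Rodrigues(np.array(s['R']))[0],np.array(s['t'],float),K,np.array(s['dist_coeffs'],float))[0][:,0]
E
python3 - <<'E'
from h import *
a=snap('scene','s0.png');b=snap('top','t0.png')
for s in(a,b):
    R=np.array(s['R']);print(-R.T@np.array(s['t']),R[2],s['fx'])
E
```

```text
[ 0.60780426 -0.86115089  0.89402906] [-0.06837537  0.72725617 -0.68295188] 513.2927577680446
[ 0.47272021 -0.02848097  1.02933234] [ 0.04882998 -0.03022719 -0.99834961] 470.663872893959
```

View pics/s0.png

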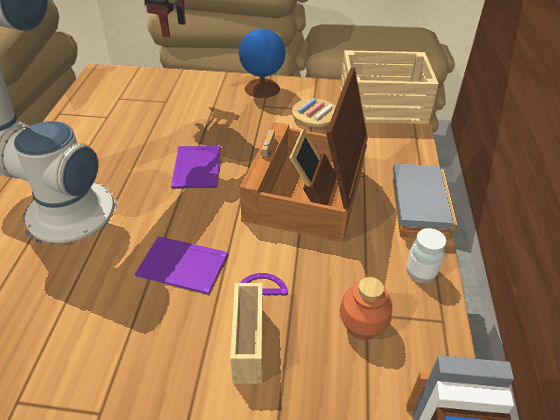

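View pics/t0.png

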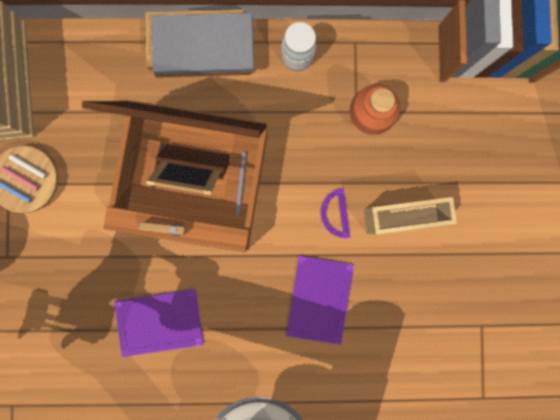

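The scene view shows the desk around (310,180), with the slate leaning at (307,158), the file at (247,330) and the lid open. In the top view the desk corners are near (107,228), (247,248) and (266,125), the slate's top edge is near (185,180), and the file spans (373..455, 200..233). Next I'll zoom in to read corners.

```bash
python3 - <<'E'
import cv2
a=cv2.imread('pics/t0.png'); b=cv2.imread('pics/s0.png')
c=cv2.resize(a[95:255,80:280],None,fx=4,fy=3.75,interpolation=cv2.INTER_CUBIC)
c=cv2.resize(a[100:250,80:280],None,fx=4,fy=4,interpolation=cv2.INTER_CUBIC); cv2.imwrite('pics/c1.png',c)
d=b[60:240,235:375]; d=cv2.resize(d,None,fx=3.3,fy=3.3,interpolation=cv2.INTER_CUBIC)
e=cv2.resize(a[190:240,362:462],None,fx=3.3,fy=3.3,interpolation=cv2.INTER_CUBIC)
import numpy as np
o=np.zeros((594,462+330,3),np.uint8); o[:,:462]=d[:594,:462]; o[:165,462:]=e
f=cv2.resize(b[275:390,225:300],None,fx=3.3,fy=3.3,interpolation=cv2.INTER_CUBIC); o[170:170+f.shape[0],462:462+f.shape[1]]=f
cv2.imwrite('pics/c2.png',o)
E
```

```text
(no output)
```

View pics/c1.png

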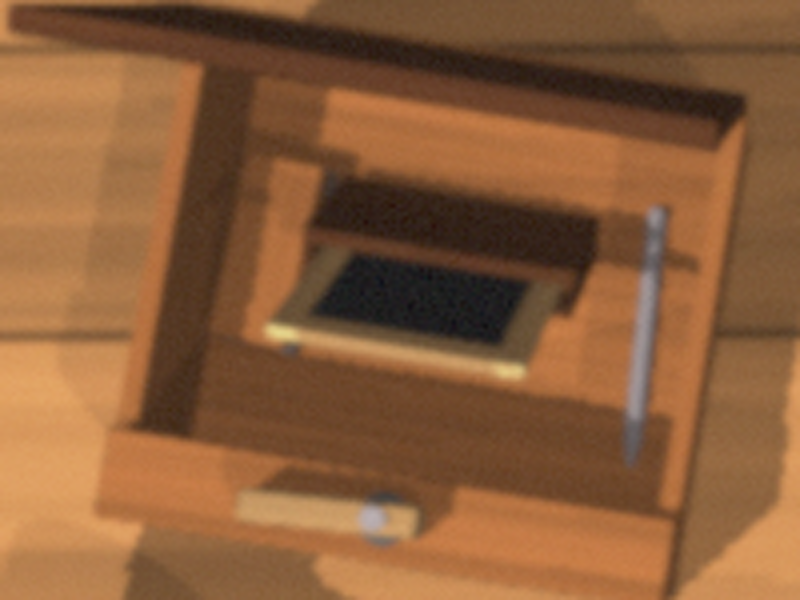

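View pics/c2.png

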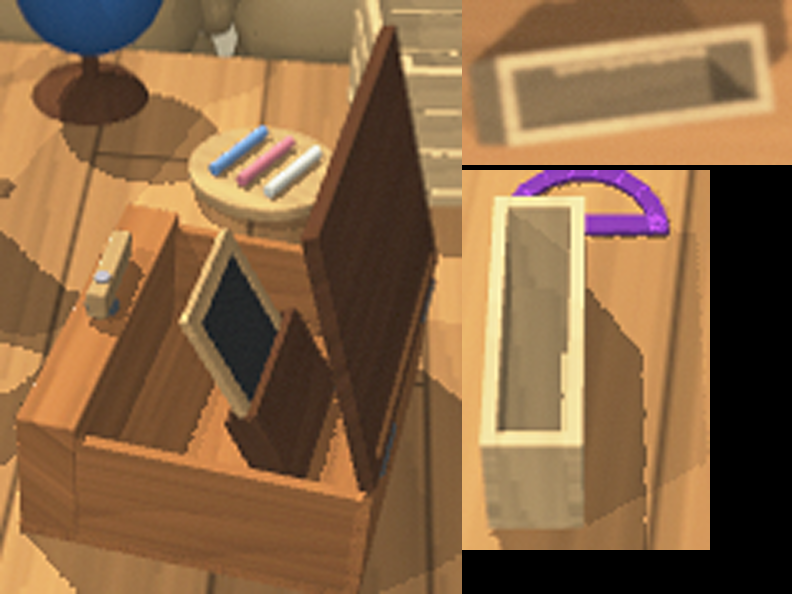

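The c1 crop shows the ledge corners at (95,513) and (668,598), the pivot at (373,517), the button end at (238,503), and the slate's top edge running from (268,330) to (523,372). The c2 crop shows the file rim corners and the open lid's free edge.

```bash
cat > est.py <<'E'
from h import *
t=load('t0.png');s=load('s0.png')
T=lambda u,v:(u/4+80-.375,v/4+100-.375)
F=lambda u,v:(u/3.3+362,v/3.3+190)
S=lambda u,v:(u/3.3+235,v/3.3+60)
if __name__=='__main__':
    np.set_printoptions(precision=4,suppress=True)
    fl,fr,rl,rr=[onz(t,T(*p),.112) for p in((95,513),(668,598),(113,428),(678,517))]
    print('ledge',fl,fr,rl,rr,np.linalg.norm(fl-fr),np.linalg.norm(rl-rr),np.linalg.norm(fl-rl))
    for a,b in((fl,fr),(rl,rr)): print('yaw',np.degrees(np.arctan2(*(a-b)[1::-1]))-90)
    sfl,srr=S(20,425),S(75,432)
    print('tri fr',tri(t,T(668,598),s,S(20,422)),'rr',tri(t,T(678,517),s,S(76,432)))
    p=onz(t,T(373,517),.141);q=onz(t,T(240,503),.139);print('piv',p,q,np.linalg.norm(p-q),np.degrees(np.arctan2(*(q-p)[1::-1])))
    print('slate L',tri(t,T(268,330),s,S(224,232)),'R',tri(t,T(523,372),s,S(184,322)))
    a,b=onz(t,T(268,330),.163),onz(t,T(523,372),.163);print(a,b,np.linalg.norm(a-b),np.degrees(np.arctan2(*(a-b)[1::-1]))-90)
    f=[onz(t,F(*p),.09) for p in((35,60),(298,25),(310,108),(50,147))];print('file',*f,np.mean(f,0),np.linalg.norm(f[0]-f[1]),np.linalg.norm(f[1]-f[2]))
    for a,b in((f[0],f[1]),(f[3],f[2])): print(np.degrees(np.arctan2(*(a-b)[1::-1]))-90)
    g=[onz(s,(u/3.3+225,v/3.3+275),.09) for u,v in((35,27),(122,27),(122,275),(18,275))];print('fileS',*g,np.mean(g,0))
    print('lid far',tri(t,T(10,8),s,S(392,27)),'near',tri(t,T(745,97),s,S(308,240)))
E
python3 est.py
```

```text
ledge [0.4819 0.2929 0.112 ] [0.4391 0.0164 0.112 ] [0.523  0.2847 0.112 ] [0.4783 0.0114 0.112 ] 0.2798267331218647 0.27692605558865546 0.04190851785752591
yaw -8.79749043194525
yaw -9.282659187714188
tri fr (array([0.4383, 0.0164, 0.1094]), np.float64(0.0013601520470827469)) rr (array([0.4781, 0.0116, 0.1088]), np.float64(0.0004646133324884742))
piv [0.479  0.1531 0.141 ] [0.4859 0.2157 0.139 ] 0.06310338806013138 83.68186039279993
slate L (array([0.5654, 0.199 , 0.1554]), np.float64(0.000534097198436715)) R (array([0.5454, 0.0807, 0.1588]), np.float64(0.00010191562957010288))
[0.5649 0.197  0.163 ] [0.545  0.0802 0.163 ] 0.11850049209885709 -9.644993223008797
file [ 0.5184 -0.2357  0.09  ] [ 0.5392 -0.3992  0.09  ] [ 0.4881 -0.4055  0.09  ] [ 0.4654 -0.2441  0.09  ] [ 0.5028 -0.3211  0.09  ] 0.16481976589852404 0.0514585877491871
7.2281768853665795
8.005479584134505
fileS [ 0.4684 -0.2434  0.09  ] [ 0.5199 -0.2371  0.09  ] [ 0.5415 -0.4004  0.09  ] [ 0.4871 -0.407   0.09  ] [ 0.5042 -0.322   0.09  ]
lid far (array([0.6758, 0.2622, 0.3014]), np.float64(0.0011450348343587642)) near (array([ 0.6312, -0.0244,  0.3121]), np.float64(0.01419876656976225))
```

```bash
cat >> h.py <<'E'
from scipy.spatial.transform import Rotation as Ro
np.set_printoptions(precision=4,suppress=True)
DY=-9.0; DO=np.array([.586,.135,0]); FY=7.7; FO=np.array([.5033,-.3215,0])
def W(p,o=DO,yaw=DY): return o+Ro.from_euler('z',yaw,degrees=True).apply(np.array(p,float))
def ori(tilt,yaw,jaw=0,flip=0):
    """tool down; tilt deg = tool leaning back to frame -x; jaw 0: along frame x (tilted), 90: along frame y"""
    a=np.radians(tilt); z=np.array([np.sin(a),0,-np.cos(a)]); y=np.array([np.cos(a),0,np.sin(a)])
    R=np.c_[np.cross(y,z),y,z]
    R=Ro.from_euler('z',yaw,degrees=True).as_matrix()@R@Ro.from_euler('z',jaw+180*flip,degrees=True).as_matrix()
    return Ro.from_matrix(R)
def tcp(grasp,R,L=.163): return np.array(grasp)-L*R.as_matrix()[:,2]
def e(R): return R.as_euler('xyz',degrees=True)
def st(m=''):
    s=r.sense(); print(m,'t%.1f'%s['clock'],'p',np.array(s['tcp_pos']),'F',np.array(s['contact_force']),'op %.4f'%s['opening'],'j6 %.0f'%s['joints'][5]); return s
E
cat > g1.py <<'E'
from h import *
ax=np.array([-.5,0,.866])          # slate up, desk frame
top=np.array([-.0265,0.0015,.1596])
g=top-.022*ax
for fl in (0,1):
    R=ori(30,DY,0,fl); 
    for n,d in(('hi',.10),('g',0),('up',.12)): print(fl,n,np.array(r.inverse_kinematics(tcp(W(g+d*ax),R),e(R))))
    Rf=ori(8,FY,0,fl); print('file',r.inverse_kinematics(tcp(W([-.02,0,.16],FO,FY),Rf),e(Rf)))
E
python3 g1.py
```

```text
0 hi [ 20.807  -27.1435 104.8265 -14.8308  76.1651  30.0098]
0 g [ 17.5648 -19.1638 107.6915 -14.3001  64.8611  29.5932]
0 up [ 21.5412 -28.3449 103.9054 -15.0331  78.3999  30.1567]
file [-40.5823  -2.7351  87.1665   5.9629  90.2244 -47.9803]
1 hi [  20.807   -27.1435  104.8265  -14.8308   76.1651 -149.9902]
1 g [  17.5648  -19.1638  107.6915  -14.3001   64.8611 -150.4068]
1 up [  21.5412  -28.3449  103.9054  -15.0331   78.3999 -149.8433]
file [-40.5823  -2.7351  87.1665   5.9629  90.2244 132.0197]
```

```bash
cat > g2.py <<'E'
from h import *
ax=np.array([-.5,0,.866]); top=np.array([-.0265,0.0015,.1596]); g=top-.022*ax; R=ori(30,DY)
r.reach(tcp(W(g+.10*ax),R),e(R)); st('hi')
r.servo_line(tcp(W(g),R),None,.12); st('at')
snap('wrist','w1.png')
r.grab(8); st('grab')
snap('scene','s1.png')
E
python3 g2.py; python3 -c "
import cv2,numpy as np
a=cv2.imread('pics/w1.png');b=cv2.imread('pics/s1.png')[20:260,200:420]
b=cv2.resize(b,(385,420));a=cv2.resize(a[:,70:490],(415,415));o=np.zeros((420,800,3),np.uint8);o[:,:385]=b;o[:415,385:]=a;cv2.imwrite('pics/v1.png',o)"
```

```text
hi t2.2 p [0.441  0.1601 0.3684] F [ 0.7353  0.2263 -0.0695] op 0.0881 j6 30
at t3.2 p [0.4905 0.1518 0.2826] F [ 0.3126 -0.5718 -1.1017] op 0.0878 j6 30
grab t4.4 p [0.49   0.1517 0.2814] F [-5.5035  0.9992  2.0695] op 0.0068 j6 30
```

View pics/v1.png

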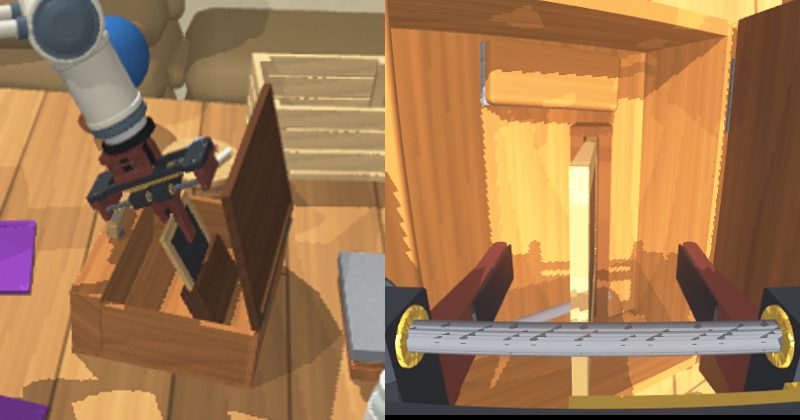

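The fingers hold the slate's top (opening 6.8 mm, about 5 N side force), and it was nearly centred between the pads. Next I'll firm up the grip and lift it along the slot.

```bash
cat > g3.py <<'E'
from h import *
ax=np.array([-.5,0,.866]); R=ori(30,DY)
r.grab(35); st('firm')
p0=np.array(r.sense()['tcp_pos'])
A=W(ax,0*DO)
for d in(.03,.07,.125):
    r.servo_line(p0+d*A,None,.1); st(d)
p=np.array(r.sense()['tcp_pos']); p[2]+=.07
r.servo_line(p,None,.15); st('high')
Rf=ori(8,FY)
G=W([-.020,0,.26],FO,FY)   # grasp pt over file
r.reach(tcp(G,Rf),e(Rf)); st('over')
snap('scene','s2.png'); snap('top','t2.png')
E
python3 g3.py; python3 -c "
import cv2,numpy as np
a=cv2.imread('pics/s2.png')[120:420,150:350];b=cv2.imread('pics/t2.png')[120:320,310:510]
o=np.zeros((600,800,3),np.uint8);o[:,:400]=cv2.resize(a,(400,600));o[:400,400:]=cv2.resize(b,(400,400));cv2.imwrite('pics/v2.png',o)"
```

```text
firm t4.7 p [0.49   0.1517 0.2814] F [-6.3958 -0.0892  0.8831] op 0.0070 j6 30
0.03 t5.1 p [0.4749 0.1543 0.307 ] F [-1.9176  1.0928 -2.3637] op 0.0067 j6 30
0.07 t5.7 p [0.4552 0.1574 0.3418] F [-3.411   1.21   -0.9927] op 0.0072 j6 30
0.125 t6.4 p [0.4284 0.1615 0.3894] F [-0.8313 -0.1567 -2.6171] op 0.0069 j6 30
high t7.0 p [0.4286 0.1615 0.4581] F [-0.3532 -0.5196 -1.4268] op 0.0071 j6 29
over t8.8 p [ 0.4614 -0.3264  0.4216] F [ 0.3372  0.808  -2.1409] op 0.0069 j6 -47
```

View pics/v2.png

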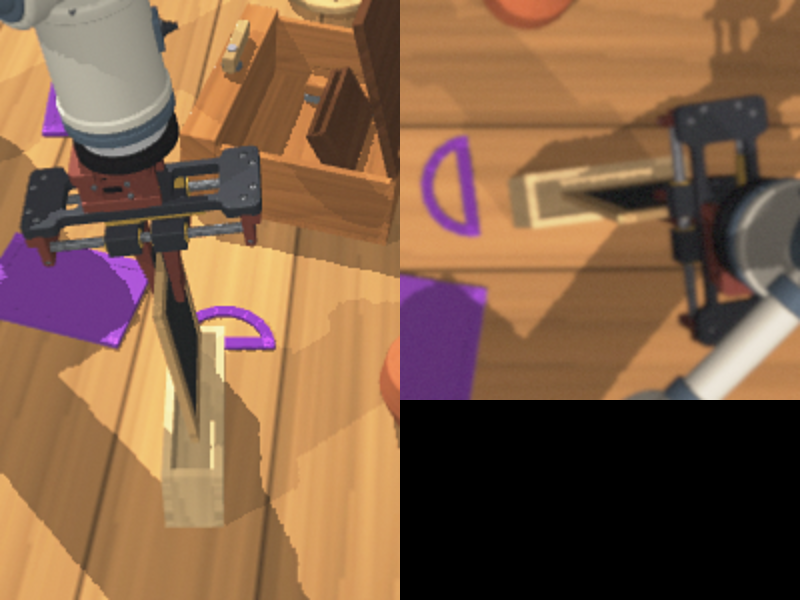

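The slate is held, tilted about 8°, above the file, and its near lower corner is at full-frame (247.5,338.5). I'll compare that with the model.

```bash
python3 - <<'E'
from h import *
s=load('s2.png')
q=r.sense();Rm=Ro.from_euler('xyz',q['orientation'],degrees=True).as_matrix();g=np.array(q['tcp_pos'])+.163*Rm[:,2]
foot=g+.153*Rm[:,2]; yf=W([0,1,0],0*FO,FY)
print('foot',foot,'filefr',Ro.from_euler('z',-FY,degrees=True).apply(foot-FO),q['orientation'])
for k in(-.06,.06): print(proj(s,foot+k*yf))
print(proj(s,[W([x,y,.09],FO,FY) for x,y in((-.027,.083),(.027,.083),(.027,-.083),(-.027,-.083))]))
c,d=ray(s,(247.5,338.5)); k=(foot-.06*yf-c)@d; print('ray miss file frame',Ro.from_euler('z',-FY,degrees=True).apply(c+k*d-(foot-.06*yf)))
E
```

```text
foot [ 0.5052 -0.3203  0.1089] filefr [0.002  0.0009 0.1089] [171.9695   0.0251  97.7927]
[[247.408  340.4732]]
[[248.5019 285.6851]]
[[234.1471 282.8069]
 [261.5954 282.5438]
 [261.816  358.1593]
 [230.7325 358.5589]]
ray miss file frame [0.0002 0.0028 0.0018]
```

Model and picture agree within 3 mm, so I'll lower it.

```bash
cat > g4.py <<'E'
from h import *
p=np.array(r.sense()['tcp_pos'])
p[2]-=.05; r.servo_line(p,None,.12); st('a')
p[2]-=.046; r.servo_line(p,None,.08); f0=st('b')['contact_force'][2]
for i in range(8):
    p[2]-=.0015; r.servo_line(p,None,.02); f=r.sense()['contact_force'][2]
    print(i,round(f,2))
    if f>f0+4: break
st('c'); r.let_go(); st('open')
R=Ro.from_euler('xyz',r.sense()['orientation'],degrees=True).as_matrix()
r.servo_line(np.array(r.sense()['tcp_pos'])-.10*R[:,2],None,.12); st('up')
p=np.array(r.sense()['tcp_pos']);p[2]+=.06;r.servo_line(p,None,.2)
r.wait(.1); snap('scene','s3.png'); snap('top','t3.png')
E
python3 g4.py; python3 -c "
import cv2,numpy as np
a=cv2.imread('pics/s3.png')[200:400,200:320]
b=cv2.imread('pics/t3.png')[100:260,80:280]
o=np.zeros((600,800,3),np.uint8);o[:600,:360]=cv2.resize(a,(360,600));o[:352,360:]=cv2.resize(b,(440,352));cv2.imwrite('pics/v3.png',o)"
```

```text
a t9.4 p [ 0.4616 -0.3259  0.3722] F [ 0.4234 -0.0064 -1.3989] op 0.0069 j6 -47
b t10.1 p [ 0.4615 -0.3262  0.3259] F [ 0.1163 -0.4519 -1.153 ] op 0.0071 j6 -48
0 -1.77
1 -2.27
2 -2.03
3 -1.92
4 -1.93
5 -1.62
6 5.14
c t11.9 p [ 0.4614 -0.3262  0.3166] F [-1.4457  0.4451  5.1382] op 0.0069 j6 -48
open t13.2 p [ 0.4614 -0.3262  0.3153] F [-0.7292  0.5118 -0.2695] op 0.0877 j6 -48
up t14.2 p [ 0.4477 -0.3281  0.4132] F [-0.1894 -0.0219 -0.0198] op 0.0879 j6 -48
```

View pics/v3.png

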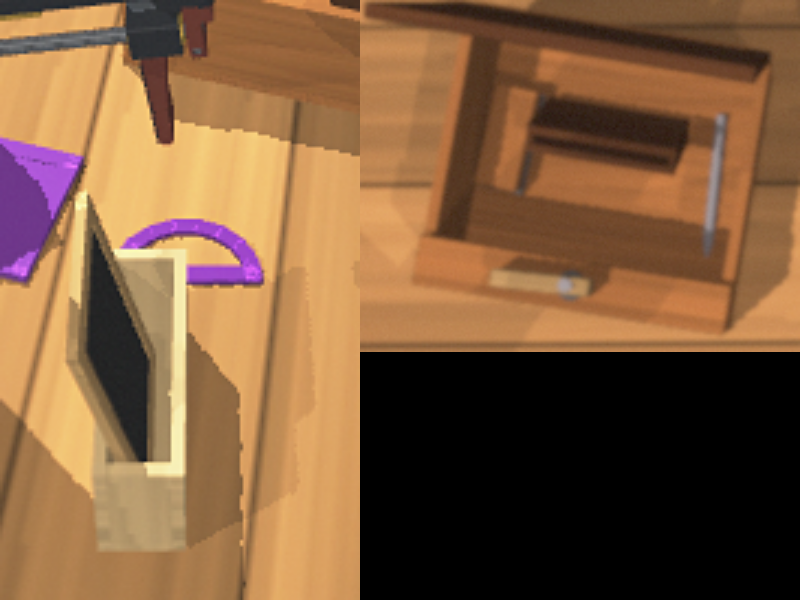

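The slate stands in the file, leaning on its -x wall. Nothing inside the desk has moved. Next is the lid: first I'll check reach along the sweep.

```bash
cat > lid.py <<'E'
from h import *
RHO=.180
def tip(th,gap,y=0,w=.010):
    th=np.radians(th); n=np.array([np.sin(th),0,np.cos(th)])
    return np.array([.122,0,.106])+RHO*np.array([-np.cos(th),0,np.sin(th)])+n*(.006+gap+w*np.sin(th))+[0,y,0]
def pose(th,gap,fl,y=0,tilt=0):
    R=ori(tilt,DY,90,fl); return tcp(W(tip(th,gap,y)),R,.182),e(R)
E
python3 - <<'E'
from lid import *
for fl in(0,1):
  for tl in(0,-10,15):
    print(fl,tl)
    for th,g,y in((75,.03,-.24),(75,.03,0),(75,0,0),(40,0,0),(0,0,0)):
        p,o=pose(th,g,fl,y,tl);q=r.inverse_kinematics(p,o);print(th,g,y,p,None if q is None else np.array(q))
E
```

```text
0 0
75 0.03 -0.24 [ 0.6665 -0.1207  0.4737] [-13.1454  19.6789  46.9093  -0.     113.4118  85.8546]
75 0.03 0 [0.704  0.1163 0.4737] [  6.6492  26.4978  38.2761  -0.     115.2261 105.6492]
75 0 0 [0.6754 0.1208 0.4659] [  7.3029  20.9319  46.1691  -0.     112.899  106.3029]
40 0 0 [0.5782 0.1362 0.4132] [  9.9771   4.4009  70.5065  -0.     105.0926 108.9771]
0 0 0 [0.5287 0.1441 0.294 ] [ 11.6857  -2.4302  89.4896  -0.      92.9406 110.6857]
0 -10
75 0.03 -0.24 [ 0.6977 -0.1257  0.4709] [-12.8046  31.2762  32.4782  -0.8183 126.2212  85.7695]
75 0.03 0 [0.7353 0.1114 0.4709] [  5.4331  39.4855  20.9853   3.2006 129.1759 106.2459]
75 0 0 [0.7066 0.1159 0.4632] [  5.9902  32.0424  32.2539   3.1559 125.3289 106.5987]
40 0 0 [0.6094 0.1313 0.4105] [  8.2385  13.2756  61.2712   3.2544 114.977  108.3672]
0 0 0 [0.5599 0.1391 0.2912] [  9.6507   6.2481  81.1605   3.2553 102.0571 109.0672]
0 15
75 0.03 -0.24 [ 0.62   -0.1134  0.4675] [-13.7843   4.3232  65.6334   1.2418  95.0921  85.4882]
75 0.03 0 [0.6575 0.1237 0.4675] [  8.879   10.9351  58.435   -4.5853  96.3038 106.8023]
75 0 0 [0.6289 0
[... 881 characters left out ...]
0 0 [0.7066 0.1159 0.4632] [  5.9902  32.0424  32.2539   3.1559 125.3289 -73.4013]
40 0 0 [0.6094 0.1313 0.4105] [  8.2385  13.2756  61.2712   3.2544 114.977  -71.6328]
0 0 0 [0.5599 0.1391 0.2912] [  9.6507   6.2481  81.1605   3.2553 102.0571 -70.9328]
1 15
75 0.03 -0.24 [ 0.62   -0.1134  0.4675] [-13.7843   4.3232  65.6334   1.2418  95.0921 -94.5118]
75 0.03 0 [0.6575 0.1237 0.4675] [  8.879   10.9351  58.435   -4.5853  96.3038 -73.1977]
75 0 0 [0.6289 0.1282 0.4597] [  9.7283   6.3924  64.232   -4.786   95.1189 -72.2955]
40 0 0 [0.5317 0.1436 0.407 ] [ 13.2862  -8.465   84.2795  -5.6329  90.2594 -68.4278]
0 0 0 [0.4822 0.1514 0.2878] [ 15.6274 -15.0933 102.0901  -6.3     79.377  -64.9506]
```

```bash
cat > g5.py <<'E'
from lid import *
r.grab(10)
p,o=pose(75,.035,1,-.26); r.reach(p,o); st('side')
p,o=pose(75,.035,1,0); r.servo_line(p,None,.2); st('behind')
for th in list(range(75,5,-6)):
    r.servo_line(pose(th,0,1)[0],None,.12); f=np.array(r.sense()['contact_force']); print(th,f)
    if np.linalg.norm(f)>35: raise SystemExit('force')
snap('scene','s4.png')
for th,g in((6,0),(3,0),(0,.001),(0,-.001),(0,-.0025),(0,-.004),(0,-.0055)):
    r.servo_line(pose(th,g,1)[0],None,.05); f=np.array(r.sense()['contact_force']); print(th,g,f)
    if np.linalg.norm(f)>20: break
st('end')
r.servo_line(pose(0,.12,1)[0],None,.2)
p,o=pose(0,.12,1,-.3); r.reach(p,o)
snap('scene','s5.png');snap('top','t5.png')
E
python3 g5.py; python3 -c "
import cv2,numpy as np
a=cv2.imread('pics/s5.png')[60:260,200:400]
b=cv2.imread('pics/t5.png')[100:260,80:280]
o=np.zeros((400,800,3),np.uint8);o[:,:400]=cv2.resize(a,(400,400));o[:320,400:]=cv2.resize(b,(400,320));cv2.imwrite('pics/v5.png',o)"
```

```text
side t17.2 p [ 0.6678 -0.142   0.4752] F [0.7963 0.1711 0.1235] op 0.0005 j6 -96
behind t18.6 p [0.7088 0.1143 0.4752] F [1.0092 0.2458 0.329 ] op 0.0003 j6 -74
75 [ 0.0931  0.8261 -0.3578]
69 [-0.177   0.116   0.1274]
63 [-0.4148  0.2509  0.402 ]
57 [-0.0008 -0.1583 -0.3058]
51 [ 0.0693 -0.7602 -0.1883]
45 [ 0.3882 -0.3787  0.6485]
39 [ 0.7478 -0.1915 -0.5587]
33 [ 0.9122 -0.4339  0.5115]
27 [ 0.2474 -0.5613 -0.4668]
21 [-0.2623 -0.5657 -0.4857]
15 [ 0.0671 -0.248   0.7529]
9 [-0.0771 -0.0499  0.2707]
6 0 [0.2923 1.0759 0.3001]
3 0 [ 0.2404  0.4683 -0.1866]
0 0.001 [-0.7004 -0.9627  0.2502]
0 -0.001 [-4.3386 -0.4454  7.628 ]
0 -0.0025 [-5.0844 -1.451  12.4807]
0 -0.004 [-8.8247 -1.5501 18.6458]
end t24.4 p [0.5283 0.144  0.2941] F [-8.8247 -1.5501 18.6458] op 0.0004 j6 -69
```

View pics/v5.png

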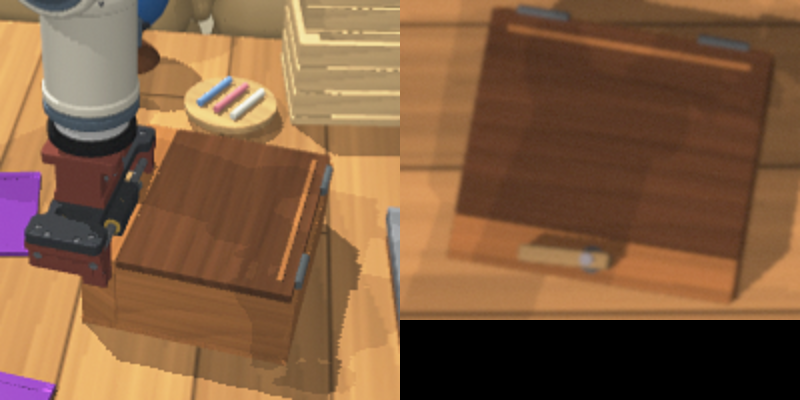

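The lid looks shut and flush with the ledge. The turnbutton is still along the ledge, with its pivot near full-frame (175,229). I'll measure it with a mask.

```bash
cat > btn.py <<'E'
from h import *
def button(f,u0,u1,v0,v1,show=True):
    t=load(f);im=t['frame'];hsv=cv2.cvtColor(im,cv2.COLOR_RGB2HSV)
    m=((hsv[...,1]<150)&(hsv[...,2]>120)).astype(np.uint8); k=np.zeros_like(m);k[v0:v1,u0:u1]=m[v0:v1,u0:u1]
    n,l,st_,c=cv2.connectedComponentsWithStats(k); i=1+np.argmax(st_[1:,4]); 
    pts=np.argwhere(l==i)[:,::-1].astype(np.float32)
    (c0,sz,a)=cv2.minAreaRect(pts); b=cv2.boxPoints((c0,sz,a)); print('area',st_[i,4],'size',sz)
    # ends of long axis
    if np.linalg.norm(b[0]-b[1])<np.linalg.norm(b[1]-b[2]): e1,e2=(b[0]+b[1])/2,(b[2]+b[3])/2
    else: e1,e2=(b[1]+b[2])/2,(b[3]+b[0])/2
    return t,e1,e2
if __name__=='__main__':
    t,e1,e2=button('t5.png',115,200,215,245)
    P,Q=onz(t,e1,.137),onz(t,e2,.137)
    if P[1]<Q[1]:P,Q=Q,P
    print('tip',P,'tail',Q,np.linalg.norm(P-Q),'ang',np.degrees(np.arctan2(*(P-Q)[1::-1]))-DY)
    u=(P-Q)/np.linalg.norm(P-Q); print('piv from tail',Q+.021*u,'from tip',P-.065*u,'model',W([-.1075,0,.139]))
    hsv=cv2.cvtColor(t['frame'],cv2.COLOR_RGB2HSV)[220:240,130:190]
    m=(hsv[...,0]>90)&(hsv[...,0]<130); v,uu=np.nonzero(m); print(m.sum(),uu.mean()+130 if m.sum() else 0,v.mean()+220 if m.sum() else 0, onz(t,(uu.mean()+130,v.mean()+220),.14))
    cv2.imwrite('pics/b.png',cv2.resize(t['frame'][205:250,105:205,::-1],None,fx=7,fy=7,interpolation=cv2.INTER_NEAREST))
E
python3 btn.py
```

```text
area 533 size (74.0, 13.0)
tip [0.4634 0.2622 0.137 ] tail [0.4626 0.1235 0.137 ] 0.13868447250351493 ang 98.6559328103453
piv from tail [0.4627 0.1445 0.137 ] from tip [0.463  0.1972 0.137 ] model [0.4798 0.1518 0.139 ]
0 0 0 [nan nan nan]btn.py:19: RuntimeWarning: Mean of empty slice.
  m=(hsv[...,0]>90)&(hsv[...,0]<130); v,uu=np.nonzero(m); print(m.sum(),uu.mean()+130 if m.sum() else 0,v.mean()+220 if m.sum() else 0, onz(t,(uu.mean()+130,v.mean()+220),.14))
  ret = ret.dtype.type(ret / rcount)
```

View pics/b.png

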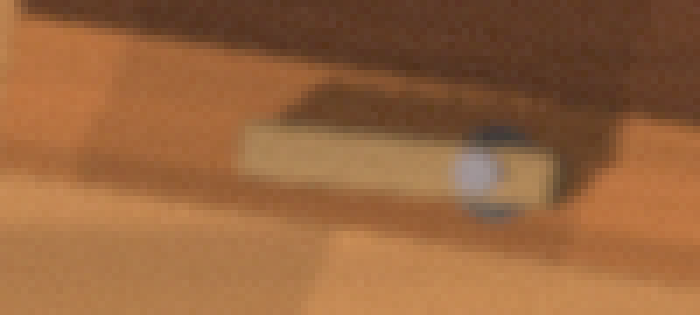

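In the crop the bar runs from (240,150) to (553,178), with the pivot screw at (477,175) (full-frame (172.6,229.5)). That matches the first estimate, so I'll grip the arm lightly and swing it around.

```bash
cat > g6.py <<'E'
from h import *
P=np.array([.479,.1525,0]); L=.043
def pose(phi,z,fl):
    R=ori(0,phi,90,fl); return tcp(P+[L*np.cos(np.radians(phi)),L*np.sin(np.radians(phi)),z],R),R
ok=None
for fl in(0,1):
    js=[r.inverse_kinematics(pose(a,z,fl)[0],e(pose(a,z,fl)[1])) for a,z in((83.5,.22),(83.5,.140),(37,.14),(DY,.140),(DY-3,.14))]
    print(fl,[None if j is None else round(j[5]) for j in js])
    if ok is None and all(j is not None for j in js): ok=fl
fl=ok
r.let_go()
p,R=pose(83.5,.24,fl); r.reach(p,e(R)); st('hov')
p,R=pose(83.5,.140,fl); r.servo_line(p,None,.12); st('down')
r.grab(5); st('grab')
ph=83.5
for a in np.r_[np.linspace(83.5,DY,14)[1:]]:
    p,R=pose(a,.140,fl); r.servo_line(p,e(R),.05); f=np.array(r.sense()['contact_force'])
    if np.linalg.norm(f)>12: print(a,f)
    if np.linalg.norm(f)>40: break
st('turned'); r.let_go(); st('open')
p,R=pose(DY,.24,fl); r.servo_line(p,None,.12)
p[1]+=0; p[2]+=.1; q=p+[-.05,-.25,0]; r.reach(q,e(R)); st('away')
snap('top','t6.png');snap('scene','s6.png')
b=load('t6.png')['frame'][195:250,125:210,::-1]; a=load('s6.png')['frame'][70:250,220:380,::-1]
o=np.zeros((595,800,3),np.uint8);b=cv2.resize(b,None,fx=5,fy=5,interpolation=cv2.INTER_NEAREST);o[:275,:425]=b
a=cv2.resize(a,(370,416));o[:416,425:795]=a;cv2.imwrite('pics/v6.png',o)
E
python3 g6.py
```

```text
0 [25, 25, 69, 111, 114]
1 [None, None, -111, -69, -66]
hov t29.7 p [0.484  0.1949 0.403 ] F [0.3144 0.1715 0.3706] op 0.0876 j6 25
down t30.7 p [0.4841 0.1953 0.304 ] F [0.4651 0.3618 0.376 ] op 0.0879 j6 25
grab t31.8 p [0.4836 0.1955 0.303 ] F [-2.5707  2.3751  0.4524] op 0.0167 j6 25
turned t35.3 p [0.5208 0.1463 0.3026] F [-5.4369  1.5709  0.0165] op 0.0165 j6 111
open t36.5 p [0.5215 0.1458 0.303 ] F [0.2667 0.0863 1.1474] op 0.0882 j6 111
away t38.5 p [ 0.4719 -0.1037  0.5021] F [ 0.3142  0.2687 -0.1992] op 0.0880 j6 83
```

View pics/v6.png

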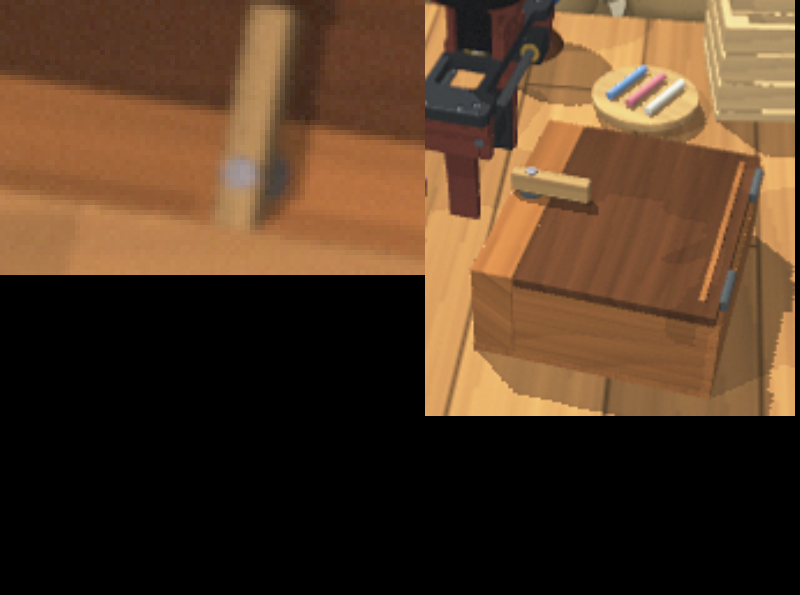

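The button now points back over the lid. Its centreline in the crop runs (234,226) to (271,7), and the lid seam runs (0,73) to (425,142). I'll check how square it is, and compare the bystanders before and after.

```bash
python3 - <<'E'
from h import *
t=load('t6.png'); C=lambda u,v:(125+u/5-.4,195+v/5-.4)
ang=lambda a,b:np.degrees(np.arctan2(*(b-a)[1::-1]))
for n,a,b in(('mid',(234,226),(271,7)),('left',(217,220),(248,8)),('right',(252,225),(297,10))): print(n,ang(onz(t,C(*a),.139),onz(t,C(*b),.139)))
print('seam-90',ang(onz(t,C(425,142),.112),onz(t,C(0,73),.112))-90)
im=t['frame'];hsv=cv2.cvtColor(im,cv2.COLOR_RGB2HSV)
# button centreline by mask: over lid rows only, pale vs dark lid
v,u=np.nonzero((im[195:222,160:192,0]>135)&(hsv[195:222,160:192,2]>0)&(im[195:222,160:192,1]>100))
rows=[(y,u[v==y].mean(),(v==y).sum()) for y in range(0,18) if (v==y).sum()>5]
k=np.polyfit([x[0] for x in rows],[x[1] for x in rows],1); print([x[2] for x in rows]);f=lambda y:(160+np.polyval(k,y),195+y)
print('mask',ang(onz(t,f(17),.139),onz(t,f(1),.139)))
# bystanders: purple & pot centroids before/after
for nm in('t0.png','t3.png','t6.png'):
    i=load(nm)['frame'];h=cv2.cvtColor(i,cv2.COLOR_RGB2HSV)
    m=((h[...,0]>130)&(h[...,0]<160)&(h[...,1]>100)); m[:, :310]=0; m[245:]=0
    p=((h[...,0]<9)&(h[...,1]>150)&(h[...,2]>100)); p[:,:340]=0;p[:,410:]=0;p[140:]=0;p[:75]=0
    print(nm,[ (x.sum(),np.argwhere(x).mean(0)) for x in(m,p)])
E
```

```text
mid -9.305540791592207
left -8.012003812198728
right -11.562740139615757
seam-90 -9.549152430847485
[np.int64(7), np.int64(8), np.int64(8), np.int64(9), np.int64(8), np.int64(8), np.int64(8), np.int64(8), np.int64(8), np.int64(9), np.int64(8), np.int64(8), np.int64(8), np.int64(8), np.int64(9), np.int64(8)]
mask -9.621490517123622
t0.png [(np.int64(597), array([213.6181, 336.2747])), (np.int64(265), array([112.2189, 369.2151]))]
t3.png [(np.int64(599), array([213.5192, 336.7312])), (np.int64(259), array([111.8958, 369.1892]))]
t6.png [(np.int64(0), array([nan, nan])), (np.int64(285), array([112.0982, 369.8807]))]<stdin>:17: RuntimeWarning: Mean of empty slice.
  ret = um.true_divide(
```

The button is square to within about 0.5°. The arm hides the protractor in the last top view, so I'll check it and the slate in the scene view and then hand in.

```bash
python3 - <<'E'
from h import *
ok=[]
for nm in('s3.png','s6.png'):
    i=load(nm)['frame'];h=cv2.cvtColor(i,cv2.COLOR_RGB2HSV)
    m=(h[...,0]>130)&(h[...,0]<160)&(h[...,1]>100); m[:,:238]=0; m[:250]=0
    d=(i.max(2)<60); d[:,:215]=0;d[:,260:]=0;d[:250]=0;d[370:]=0
    ok.append([(x.sum(),np.argwhere(x).mean(0)) for x in(m,d)]); print(nm,ok[-1])
if all(np.linalg.norm(a[1]-b[1])<3 for a,b in zip(*ok)): r.hand_in(); print('handed in'); st()
E
```

```text
s3.png [(np.int64(402), array([283.4055, 268.2886])), (np.int64(809), array([317.3918, 238.7614]))]
s6.png [(np.int64(401), array([283.3815, 268.2519])), (np.int64(813), array([317.2952, 238.7282]))]
the job is handed in; nothing more can be done
handed in
the job is handed in; nothing more can be done
```

The job is done and handed in at about 38.5 s on the robot's clock. I slid the slate up out of the slot and stood it in the file on its lower edge, leaning on one wall. Then I shut the lid and turned the turnbutton over it.

What the last checks showed:
- **Slate:** it was still in place in the file in the last picture.
- **Lid:** it looks flush with the ledge in the pictures. The fingertip met firm resistance, about 19 N, pressing at lid-top height. I had no direct reading of the hinge angle.
- **Turnbutton:** the mask measured it at -9.6°, against -9.5° for square to the lid seam. Hand-picked edge readings ranged from -8.0° to -11.6°, and the bar's centreline read -9.3°.
- **Pot and protractor:** both are unmoved to within a pixel. The arm hid the protractor in the final top view, so I checked it in the scene view instead.
- **Pen and duster:** nothing looked disturbed in the desk in the last picture before the lid shut, though the duster was never clearly in view from above. The shut lid hides both, so I could not check them afterwards.

Every force I read was below about 21 N.

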